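# Set a board out over the sawing block to the length pointer and hold it

## Task

Set the board out for sawing: slide it straight outward along the sawing block, without lifting it, until its far end is level with the gauge's steel pointer. That is past its balance point, so from then on hold its tail down flat on the block and finish still holding it there; do not shift the pointer, and leave the tape measure, the wooden block and the marker alone.

Things in the scene. Friction and masses are not known exactly. Their poses are not given: they have to be found in the camera images.
- saw_block: Fixed plywood sawing block, 240 (x) x 110 (y) x 50 (z) mm, standing on the bench. Origin: centre of its underside. Its +x axis is the outward direction, obliquely ahead and to the robot's left, towards the block's far (outer) end, where a steel strip runs across. On its left (+y) flank, the side nearer the robot, a graduated aluminium gauge bar runs parallel to x at y = +88 mm, from x = -30 to +330 mm, its top 50 mm above the bench.
- block_edge (a point): Middle of the block's far top edge (x = +120 mm, z = 50 mm in the block's frame), over which the board reaches; axes as the block's. (No part of the job: a fixed bundle of tall dark rods stands on the bench at the robot's right, near the tail end of the block but clear of it; keep the arm clear of it.)
- pointer_tip (a point): Middle of the tip of the steel pointer, a flat blade 6 mm wide and 36 mm long on a slide of the gauge bar. 42 mm left of the block's centre line, 72 mm above the bench (level with the board's top face), 165 to 190 mm beyond the block's far edge; axes as the block's. The board's far end shall reach this x. The slide (black thumbscrew, top 74 mm above the bench) yields if pushed.
- board: Loose plain pine board, 280 (x) x 60 (y) x 22 (z) mm, about 0.2 to 0.4 kg, lying flat on the block along its x axis (turned up to 0.08 rad), overhanging the far edge by about 40 to 60 mm at the start; 12 mm clear of the pointer when it lies on the centre line. Origin: centre of its underside; x along its length, +x outward. It can be gripped across its 60 mm width: its tail always stands over the block, whose top is 22 mm below the board's top face.
- board_center (a point): Centre of the board (half-way up, 11 mm above its underside); axes as the board's.
- board_front (a point): Middle of the board's far end face, 140 mm from the centre along +x, half-way up; axes as the board's.
- board_tail (a point): Middle of the board's near end face (the tail, to the robot's right), 140 mm from the centre along -x, half-way up; axes as the board's.
- tape_measure: Yellow and black tape measure, 36 x 87 x 66 mm, standing on the side of the block away from the robot (the block's -y side); origin: centre of its underside. Leave it alone.
- gauge_block: Small wooden block with four drilled holes, 44 x 90 x 26 mm, on the same side as the tape measure, farther out than the block's end; origin: centre of its underside. Leave it alone.
- marker: Marker pen, white with a dark cap, 17 x 135 x 16 mm, lying between the block and the robot (the block's +y side); origin: centre of its underside. Leave it alone.

How it is judged (in metres and radians):
At the end, for the whole second after the job is handed in: Board end within 6 mm of the pointer, along the block within 0.09 rad, centre within 18 mm of its centre line, level within 0.05 rad, tail within 5 mm of its resting height, bearing on the block and held by the fingers with over 0.5 N each, at rest (x of board_front in the frame of pointer_tip between -0.006 and 0.006 m and y of board_center in the frame of saw_block between -0.018 and 0.018 m and angle between the x axis of board_center and the x axis of saw_block, either way round below 0.09 rad and angle between board_center's own z axis and vertical below 0.05 rad and z of board_tail in the frame of saw_block between 0.055 and 0.065 m and contact force between board and saw_block above 0.5 N and contact force between the fingers and board above 0.5 N and linear speed of board below 0.02 m/s); the arm keeps its last pose, push and grip.
It fails at once if the board is lifted more than 15 mm off the block (z of board_center in the frame of saw_block above 0.076 m).
It fails at once if the board tips (more than 0.15 rad) (angle between board_center's own z axis and vertical above 0.15 rad).
It fails at once if the pointer is shifted by more than 4 mm (distance of pointer_tip from where it was at the start of the episode above 0.004 m).
It fails at once if the tape measure, wooden block or marker is moved by more than 20 mm (distance of any of tape_measure, gauge_block, marker from where it was at the start of the episode above 0.02 m).
It also fails if it takes over 38 s, if anything falls off the work surface, if the arm or the gripper's body presses on something with over 40 N, if the wrist force passes 120 N, or if a joint passes its speed limit or range.

## Robot

A 7-joint arm with a two-finger parallel gripper is mounted at the origin on a cart in front of the work surface, level with it; the furniture and walls round the work are solid. World frame = base frame: x ahead of the robot, y to its left, z up, the work surface at z = 0. Lengths are in m, angles in degrees, forces in N, time in s.
With the tool pointing down it reaches from about 0.35 to 0.775 m from the base axis. Payload 3.1 kg.
Tool frame: the origin (TCP) lies midway between the tips of the shut fingers; the grasp point (between the pads) lies 19 mm behind it; z points along the fingers, y is the line along which they close (so a half turn about z gives the same grasp; the last joint's range is limited). The gripper opens to 85 mm and grips with 20 to 120 N. Pads are 22 mm wide; open, the fingers measure 114 mm over their backs; the gripper's body (76 mm by 85 mm) begins 54 mm behind the grasp point. The pads swing forward as they close: fully open they stand 13 mm farther back than shut.
Start: joints at [60.693, 17.813, 0.802, 86.603, -0.252, 75.585, -1.558], TCP at [0.249, -0.49, 0.231] pointing down, gripper open.
Joint ranges: [-154.91, 154.91], [-16.99, 109.72], [-72.82, 74.43], [7.12, 147.25], [-82.49, 262.49], [11.32, 116.49], [-174.64, 174.64]. Speed limits (degrees/s): [159.86, 159.86, 180, 180, 180, 180, 180].

## Interface

Orientations are given as [roll, pitch, yaw] about the fixed x, y, z axes, in that order (R = Rz(yaw) Ry(pitch) Rx(roll)).
In Python, from bench import env, jaws, planner, readout, cams, sign_off gives the robot as it stands. The module is installed in compiled form; this text tells all that it offers. Calls block until the motion is done:
- env.goto(position, orientation): joint-space move of the TCP to a pose.
- env.move_linear(position, frame=None, rate=0.15, max_force=None): straight line of the TCP; frame=None keeps the orientation; rate is the mean speed in m/s. With max_force (N) it stops when the force on the tool has changed by that much, and returns True; else False.
- env.goto_joints(angles): joint-space move.
- jaws.move_gripper(opening, strength=None): finger opening in m; strength is the grip in N (None keeps the last); returns when the fingers have stopped.
- env.hold(seconds).
- planner.ik(position, orientation): joint angles nearest the present ones, or None.
- readout.sense(): the state.
- cams.get_image(name): name is "side" or "top"; returns a dict with "image" (420x560x3 uint8, red, green, blue), "intrinsics" (3x3 intrinsics, pixels), "k1" (the pictures are not rectified: a ray, as slopes to the right and down, at radius r is drawn at 1 + k1 r^2 times it, then the intrinsics apply), "eye" and "attitude" of the camera in the world. Camera axes: x right, y up, looking along -z (the intrinsics and any distortion apply to the point x, -y, -z); pixel columns grow to the right and rows downward; lengths in m; the calibration is good to about 2 mm. A picture is of the moment at which its call begins. There is no depth.
A pose or a line that the arm cannot do raises env.Unreachable and nothing moves.
- sign_off(): hands the job in; it is judged then, once.
The state is a dict: "t": time; "joint_pos": joint angles; "joint_velocities": joint speeds; "tau": joint torques, N m; "tool_pos": TCP position; "tool_rot": TCP orientation; "ft_force": force on the tool from outside, world axes, zero at the start; "ft_torque": the same for the moment, N m; "gripper_width": finger opening in m; "grasp_force": force on a finger pad.
Only numpy, scipy, OpenCV 4.12 (cv2) and the standard library are available. Lean on these libraries where they do the work, as an engineer would, in place of code of your own. Each camera call takes 0.05 s, during which the arm holds its last target. There are 200 camera calls.

## Working session

There is one attempt and no reset: what is moved stays moved. The work goes in short steps, each a Python script; the robot and the scene stay as the last script left them, time stands still between calls to the robot, and variables do not carry over. Pictures are saved under pics/ and viewed, at most 10 in all, crops included, and the job is handed in when it is done.

```bash
mkdir -p pics
cat > h.py <<'E'
import numpy as np, cv2
from bench import env, jaws, planner, readout, cams, sign_off
def snap(name,fn):
    d=cams.get_image(name); cv2.imwrite(fn,cv2.cvtColor(d["image"],cv2.COLOR_RGB2BGR)); np.save(fn+'.npy',d,allow_pickle=True); return d
def load(fn): return np.load(fn+'.npy',allow_pickle=True).item()
def att(d):
    a=np.array(d["attitude"],float)
    if a.shape==(3,3): return a
    from scipy.spatial.transform import Rotation as R
    return R.from_euler('xyz',a,degrees=True).as_matrix()
def ray(d,u,v):
    K=np.array(d["intrinsics"]); p=cv2.undistortPoints(np.array([[[u,v]]],float),K,np.array([d["k1"],0,0,0.]))[0,0]
    return att(d)@np.array([p[0],-p[1],-1])
def onplane(d,u,v,z):
    r=ray(d,u,v); e=np.array(d["eye"]); return e+r*(z-e[2])/r[2]
E
python3 - <<'E'
from h import *
for n in("top","side"):
    d=snap(n,f"pics/{n}0.png"); print(n,d["eye"],d["attitude"],d["intrinsics"],d["k1"])
print(readout.sense())
E
```

```text
top [0.5259314  0.14144125 1.06405242] [  2.81164226   1.11432682 -89.96211839] [[519.98206566   0.         286.07015466]
 [  0.         519.98206566 214.66246144]
 [  0.           0.           1.        ]] -0.03410502504364563
side [ 1.39162155 -0.01772171  0.65994551] [53.36819466  0.09888728 79.41559986] [[515.182794     0.         278.77343713]
 [  0.         515.182794   216.8847288 ]
 [  0.           0.           1.        ]] -0.09591625714821855
{'t': 0.1, 'joint_pos': array([60.6942137 , 17.8556752 ,  0.80219972, 86.68429847, -0.25191051,
       75.58625266, -1.55815064]), 'joint_velocities': array([-0.02695208, -0.0079496 , -0.01812814, -0.24300632, -0.03315393,
        0.04055234, -0.02970431]), 'tau': array([ 7.17630501e-04, -3.80851400e+01,  1.46712824e-01, -2.31241697e+01,
        1.22736549e-02,  8.01670103e-03, -3.21096093e-05]), 'tool_pos': array([ 0.24868079, -0.48980916,  0.2303207 ]), 'tool_rot': array([-1.79875653e+02,  5.50227953e-03,  2.69208390e+01]), 'ft_force': array([-0.36062612, -0.02073071, -0.77450404]), 'ft_torque': array([ 0.02308359,  0.01972086, -0.02400069]), 'grasp_force': 0.0, 'gripper_width': 0.08539430993723514}
```

View pics/top0.png

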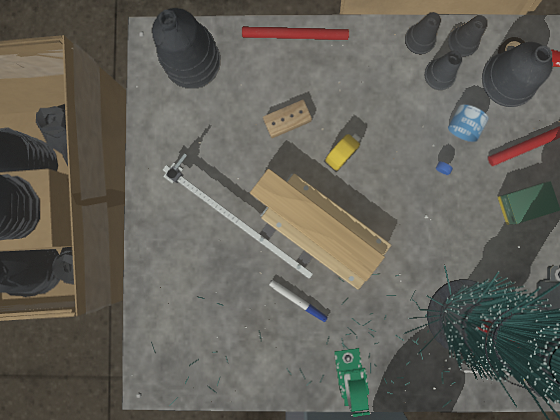

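View pics/side0.png

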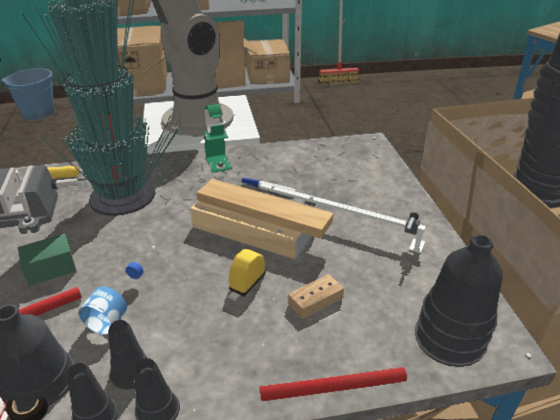

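The top view shows the board at about (250,190)-(375,275), the gauge bar running from (310,273) to (172,173), and the pointer near (190,155). The side view agrees with this. Next I'll enlarge the top crop.

Run:
```python
import cv2
i=cv2.imread('pics/top0.png')[115:305,150:410]
cv2.imwrite('pics/c0.png',cv2.resize(i,None,fx=3,fy=3,interpolation=cv2.INTER_CUBIC))
j=cv2.imread('pics/side0.png')[165:265,180:440]
cv2.imwrite('pics/c1.png',cv2.resize(j,None,fx=3,fy=3,interpolation=cv2.INTER_CUBIC))
```

```text
(no output)
```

View pics/c0.png

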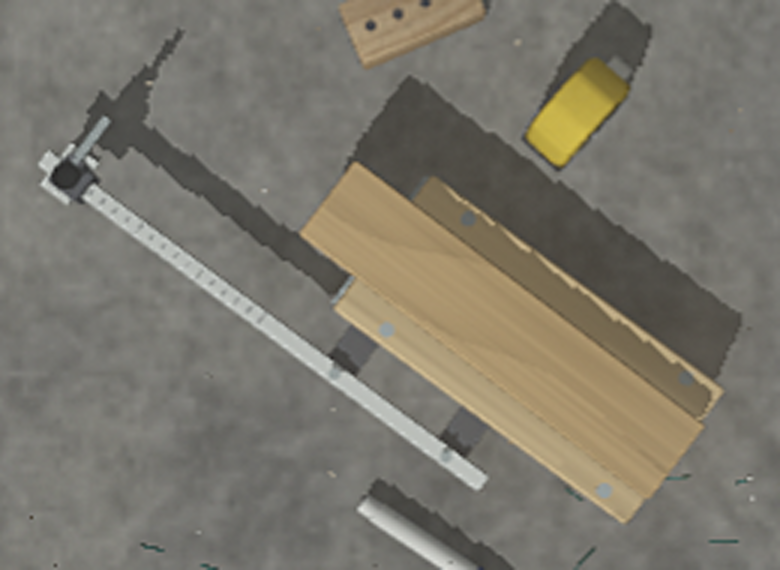

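View pics/c1.png

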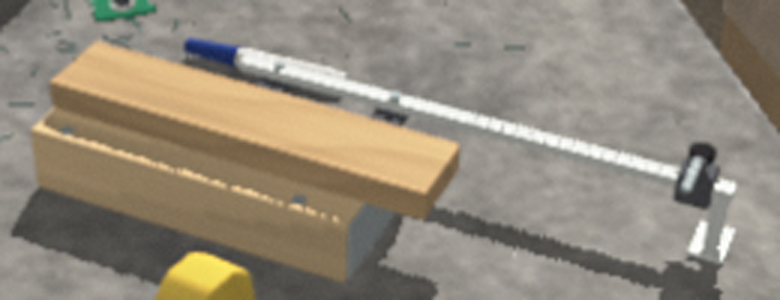

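The crops give sharp corners for the board and the block (z 72 and 50), and the pointer tip at c0 (106,119). The tall rods stand between the start pose and the board, so I'll locate those as well.

Run:
```python
from h import *
np.set_printoptions(precision=4,suppress=True)
d=load('pics/top0.png'); s=load('pics/side0.png')
c=lambda x,y,z:onplane(d,(x+.5)/3-.5+150,(y+.5)/3-.5+115,z)
B=[c(355,162,.072),c(302,233,.072),c(703,425,.072)]
print('board',*B, 'L',np.linalg.norm(B[2]-B[0]),'W',np.linalg.norm(B[1]-B[0]))
A=[c(333,302,.05),c(626,521,.05),c(721,390,.05),c(432,178,.05)]
print('block',*A,[np.linalg.norm(A[i]-A[(i+1)%4]) for i in range(4)])
u=(A[0]-A[1])+(A[3]-A[2]); yaw=np.degrees(np.arctan2(u[1],u[0]));cen=np.mean(A,0)
u=u[:2]/np.linalg.norm(u[:2]); v=np.array([-u[1],u[0]])
print('block yaw',yaw,cen)
b=(B[0]-B[2]); print('board yaw',np.degrees(np.arctan2(b[1],b[0])))
for n,P in(('B',B),('A',A),('bar ends',[c(485,480,.05),c(85,190,.05)]),('tip',[c(106,119,.072),c(80,157,.072)])):
    print(n,*[np.array([(p-cen)[:2]@u,(p-cen)[:2]@v]) for p in P])
# side checks
for n,(x,y),z in(('Bfrontnear',(460,147),.072),('Bfrontfar',(428,193),.072),('Btail far',(50,82),.072),('tip side',(733,186),.072),('blockfar',(347,222),.05),('blocktail',(33,125),.05)):
    p=onplane(s,(x+.5)/3-.5+180,(y+.5)/3-.5+165,z); print(n,p,(p-cen)[:2]@u,(p-cen)[:2]@v)
print('rod base',onplane(s,122,193,0),'edges',onplane(s,90,193,0),onplane(s,154,193,0), 'top view',onplane(d,450,320,0),onplane(d,427,320,0))
e=np.array(s['eye'])
for px in((60,2),(130,2),(30,2)):
    r=ray(s,*px); t=(onplane(s,122,193,0)[0]-e[0])/r[0]; print('rod at row0',e+t*r)
```

```text
board [0.6631 0.1955 0.072 ] [0.6175 0.2293 0.072 ] [ 0.4954 -0.0253  0.072 ] L 0.2772965350252193 W 0.05673742540774522
block [0.5744 0.2109 0.05  ] [0.4328 0.0211 0.05  ] [ 0.5173 -0.0408  0.05  ] [0.6555 0.1464 0.05  ] [np.float64(0.23675646906633893), np.float64(0.10473070665770692), np.float64(0.23265013522252942), np.float64(0.10362679640608814)]
block yaw 53.40789918002791 [0.545  0.0844 0.05  ]
board yaw 52.777971435279305
B [ 0.1596 -0.0286] [0.1596 0.0282] [-0.1176 -0.0255]
A [0.1191 0.0518] [-0.1177  0.0524] [-0.117  -0.0524] [ 0.1156 -0.0518]
bar ends [-0.029   0.0855] [0.2942 0.09  ]
tip [0.3055 0.0445] [0.3041 0.0741]
Bfrontnear [0.6234 0.2313 0.072 ] 0.16464961591065758 0.024670241736291544
Bfrontfar [0.6662 0.199  0.072 ] 0.1642468714206633 -0.028956588704837794
Btail far [ 0.4985 -0.024   0.072 ] -0.11475029857868872 -0.02727902172916343
tip side [0.6951 0.3888 0.072 ] 0.3338983649682433 0.06097458182181505
blockfar [0.6582 0.1499 0.05  ] 0.12006024726264926 -0.051831054774122025
blocktail [ 0.5159 -0.0387  0.05  ] -0.11617052470106654 -0.04997930108319819
rod base [ 0.3604 -0.1953  0.    ] edges [ 0.3458 -0.2701  0.    ] [ 0.3747 -0.1215  0.    ] top view [ 0.3644 -0.1702  0.    ] [ 0.3644 -0.1236  0.    ]
rod at row0 [ 0.3604 -0.2369  0.4319]
rod at row0 [ 0.3604 -0.1096  0.422 ]
rod at row0 [ 0.3604 -0.2908  0.4367]
```

Travel needed is about 0.146 m. The rods, at (0.36,-0.19) and taller than 0.43 m, lie between the start pose and the board. I'll fit the arm's planar geometry so I can pass inside them with the arm folded.

Run:
```python
from h import *
np.set_printoptions(precision=4,suppress=True)
rows=[];rhs=[]
th=np.arctan2(-.49,.249)
for r in(.4,.5,.6,.7):
  for z in(.1,.25,.4):
    q=planner.ik([r*np.cos(th),r*np.sin(th),z],[180,0,26.9])
    if q is None: continue
    q=np.array(q); a=np.radians(q)
    if abs(q[2])>6 or abs(q[4])>6: print('skip',r,z,q); continue
    q2,q24=a[1],a[1]+a[3]
    rows+=[[np.sin(q2),np.sin(q24),1,0],[np.cos(q2),np.cos(q24),0,1]];rhs+=[r,z]
x,res,*_=np.linalg.lstsq(np.array(rows),np.array(rhs),rcond=None); print('L1 L2 o h-t',x,res)
for r,z in((.2,.4),(.22,.35),(.25,.3),(.25,.4),(.28,.3),(.3,.35),(.3,.4),(.35,.5)):
    print(r,z,planner.ik([r*np.cos(th),r*np.sin(th),z],[180,0,26.9]))
yaw=53.4
print([planner.ik([.5217,.0100,z],[180,0,y]) for z in(.16,.06) for y in(yaw,yaw-180)])
print([planner.ik([.605,.165,.06],[180,0,y]) for y in(yaw,yaw-180)])
```

```text
L1 L2 o h-t [ 0.4734  0.418   0.0004 -0.1153] [0.]
0.2 0.4 None
0.22 0.35 None
0.25 0.3 None
0.25 0.4 None
0.28 0.3 [ 62.7647 -16.6772  -2.3053 111.8987  -0.6642  84.766   -2.4832]
0.3 0.35 [ 60.2808 -14.4483  -0.3516 103.4944  -0.0877  90.9537  -3.1612]
0.3 0.4 [ 60.028  -13.9928  -0.1616  96.2868  -0.0394  97.706   -3.2341]
0.35 0.5 [ 59.6996  -5.1934   0.4936  75.0465   0.0476 110.1467  -2.8924]
[array([ 22.578 ,  20.739 , -33.0137,  96.4208,  12.1502,  66.4432,
       -50.2247]), array([ 40.9848,  29.7386, -61.5914,  95.8206,  27.4512,  71.1654,
       116.7846]), array([ 20.6778,  27.3886, -31.1165, 103.1259,  17.0477,  54.1843,
       -54.285 ]), array([ 40.0701,  38.9737, -61.7409, 102.4741,  38.5688,  62.6978,
       108.0402])]
[array([  6.0348,  39.579 , -35.9189,  85.3522,  24.7702,  63.1384,
       -71.5175]), array([ 18.8189,  50.2189, -61.9475,  84.8273,  45.356 ,  72.4073,
        94.9916])]
```

```bash
cat >> h.py <<'E'
cen=np.array([.545,.0844]); YAW=53.4
u=np.array([np.cos(np.radians(YAW)),np.sin(np.radians(YAW))]); v=np.array([-u[1],u[0]])
def W(x,y,z): return [*(cen+u*x+v*y),z]
E
python3 - <<'E'
from h import *
np.set_printoptions(precision=3,suppress=True)
env.goto_joints([60.7,-15,.8,45,-.25,114,-1.5]); s=readout.sense(); print(s['t'],s['tool_pos'],s['tool_rot'])
env.goto_joints([-3,-15,.8,45,-.25,114,-37]); s=readout.sense(); print(s['t'],s['tool_pos'],s['ft_force'])
g=W(-.096,.002,.17)
print(planner.ik(g,[180,0,53.1]))
env.goto(g,[180,0,53.1]); s=readout.sense(); print(s['t'],s['tool_pos'],s['joint_pos'],s['ft_force'])
snap('top','pics/top1.png');snap('side','pics/side1.png')
E
```

```text
2.2417 [ 0.129 -0.274  0.772] [144.256  -1.207  27.527]
3.4167 [ 0.302 -0.006  0.773] [0.104 0.31  0.518]
[  1.731  13.225  -5.643 101.665   1.42   65.178 -41.26 ]
5.6667 [0.487 0.009 0.171] [  1.729  13.159  -5.642 101.56    1.421  65.173 -41.261] [-0.28  -0.092  0.411]
```

View pics/side1.png

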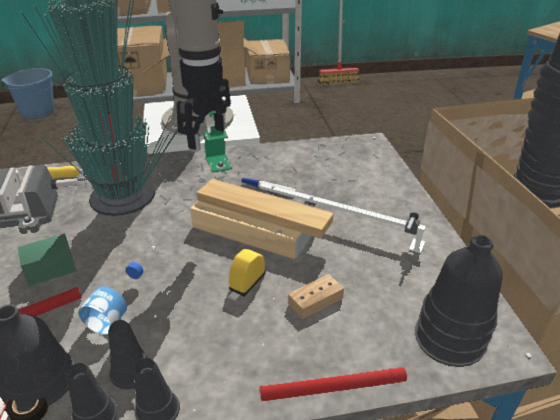

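The gripper is over the tail, about (205,110) in the side view, clear of the rods, and nothing has moved. Descending and gripping.

Run:
```python
from h import *
np.set_printoptions(precision=3,suppress=True)
print(env.move_linear(W(-.096,.002,.050),rate=.1,max_force=8))
s=readout.sense(); print(s['t'],s['tool_pos'],s['ft_force'])
jaws.move_gripper(.055,40)
s=readout.sense(); print(s['t'],s['tool_pos'],s['tool_rot'],s['ft_force'],s['gripper_width'],s['grasp_force'])
snap('top','pics/top2.png');d=snap('side','pics/side2.png')
t=load('pics/top2.png')['image'][115:305,150:410];q=d['image'][100:290,160:420]
cv2.imwrite('pics/c2.png',cv2.cvtColor(cv2.resize(np.vstack([t,q]),None,fx=1.57,fy=1.57,interpolation=cv2.INTER_CUBIC),cv2.COLOR_RGB2BGR))
```

```text
False
7.1167 [0.487 0.009 0.051] [ 0.198  0.738 -0.311]
7.475 [0.487 0.009 0.051] [179.955  -0.038  53.112] [-1.131  0.151  5.685] 0.05885969962602497 45.04567086696625
```

View pics/c2.png

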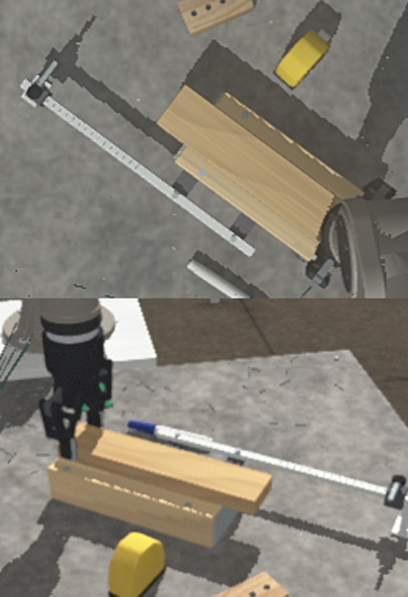

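The board is gripped at the tail (width 59 mm, 45 N). Sliding outward about 130 mm first, then I'll look again.

Run:
```python
from h import *
np.set_printoptions(precision=3,suppress=True)
for x in(-.05,-.01,.035):
    r=env.move_linear(W(x,0,.049),[180,0,53.4],rate=.07,max_force=35)
    s=readout.sense(); print(r,s['t'],s['tool_pos'],s['tool_rot'],s['ft_force'],s['gripper_width'],s['grasp_force'])
t=snap('top','pics/top3.png');d=snap('side','pics/side3.png')
a=cv2.resize(t['image'][100:250,140:360],None,fx=3.4,fy=3.4,interpolation=cv2.INTER_CUBIC)
cv2.imwrite('pics/c3.png',cv2.cvtColor(a,cv2.COLOR_RGB2BGR))
b=cv2.resize(d['image'][120:280,200:440],None,fx=3,fy=3,interpolation=cv2.INTER_CUBIC)
cv2.imwrite('pics/c4.png',cv2.cvtColor(b,cv2.COLOR_RGB2BGR))
```

```text
False 8.3833 [0.514 0.039 0.051] [179.895   0.362  53.256] [-6.715 -7.641 15.385] 0.05909082521468913 46.381187438964844
False 9.1083 [0.539 0.072 0.051] [179.871   0.296  53.281] [-4.683 -7.71  14.379] 0.05897638592321552 46.27143323421478
False 9.9 [0.566 0.108 0.051] [179.874   0.307  53.291] [-4.61  -7.841 14.423] 0.05932304582254874 46.226847767829895
```

View pics/c3.png

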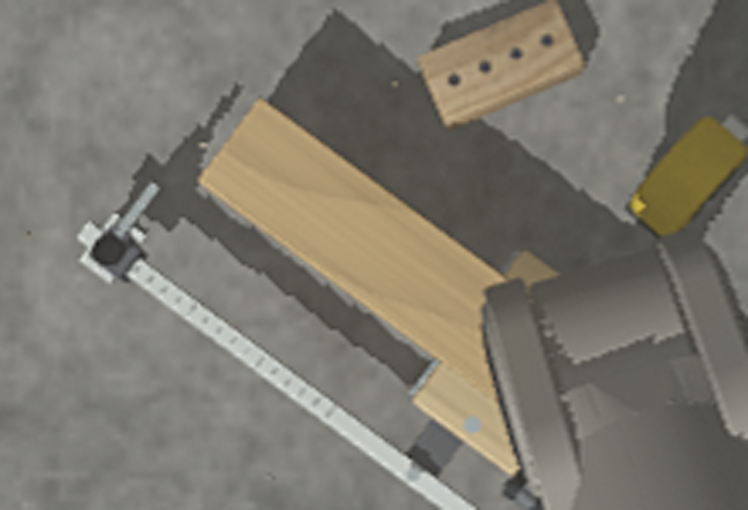

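View pics/c4.png

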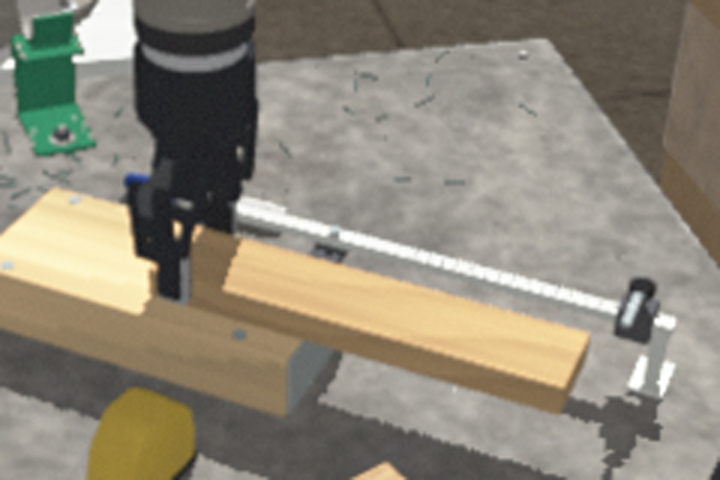

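The top view (c3) shows the board's front edge from (262,100) to (200,181) and the pointer tip at about (153,185), with the blade line back to (118,232). The side view (c4) shows the board flat, with its front-top edge from (590,338) to (562,388). Computing the gap now.

Run:
```python
from h import *
np.set_printoptions(precision=4,suppress=True)
t=load('pics/top3.png')
c=lambda x,y,z=.072:onplane(t,(x+.5)/3.4-.5+140,(y+.5)/3.4-.5+100,z)[:2]-cen
L=lambda p:np.array([p@u,p@v])
for n,p in(('f1',(262,100)),('f2',(200,181)),('tip',(153,185)),('blade',(118,232)),('edge',(433,362)),('side',(500,275))): print(n,L(c(*p)))
# sub-pixel: board/grey boundary and bright blade sampled along block x in original image, at lines of constant block y
K=np.array(t['intrinsics']);R=att(t);e=np.array(t['eye'])
def proj(P):
    q=R.T@(np.array(P)-e); x,y=q[0]/-q[2],-q[1]/-q[2]; f=1+t['k1']*(x*x+y*y); return K[0,0]*x*f+K[0,2],K[1,1]*y*f+K[1,2]
im=t['image'].astype(np.float32)
xs=np.arange(.25,.335,.0005)
def prof(y):
    uv=np.float32([proj(W(x,y,.072)) for x in xs]); return cv2.remap(im,uv[:,0].reshape(1,-1),uv[:,1].reshape(1,-1),cv2.INTER_LINEAR)[0]
for y in(-.02,-.01,0,.01,.02):
    p=prof(y); m=p[:,0]-p[:,2]; h=(m[:20].mean()+np.median(m[-40:]))/2; print('front',y,xs[np.where(m>h)[0].max()])
for y in(.044,.047,.050,.053,.056):
    g=prof(y).mean(1)-np.median(prof(y).mean(1)); k=np.where(g>.5*g.max())[0]; print('blade',y,xs[k.min()],xs[k.max()],g.max())
s=load('pics/side3.png')
for n,p in(('sf1',(590,338)),('sf2',(562,388))):
    print(n,L(onplane(s,(p[0]+.5)/3-.5+200,(p[1]+.5)/3-.5+120,.072)[:2]-cen))
K=np.array(s['intrinsics']);R=att(s);e=np.array(s['eye']);t=s
for y in(.042,.078): a=proj(W(.3055,y,.072)); print('exp side px c4',(a[0]-200)*3,(a[1]-120)*3)
```

```text
f1 [ 0.2857 -0.0313]
f2 [0.2861 0.0267]
tip [0.3064 0.0445]
blade [0.3062 0.0777]
edge [0.1181 0.0303]
side [ 0.1171 -0.0316]
front -0.02 0.28750000000000003
front -0.01 0.28800000000000003
front 0 0.28750000000000003
front 0.01 0.28800000000000003
front 0.02 0.28800000000000003
blade 0.044 0.30400000000000005 0.3350000000000001 77.746086
blade 0.047 0.30300000000000005 0.32500000000000007 82.635414
blade 0.05 0.30350000000000005 0.30750000000000005 38.260414
blade 0.053 0.30400000000000005 0.30700000000000005 33.24739
blade 0.056 0.30350000000000005 0.30700000000000005 32.504227
sf1 [0.2913 0.0214]
sf2 [ 0.2893 -0.0324]
exp side px c4 620.0560387186881 324.6617688034646
exp side px c4 634.4498129195948 293.534678610377
```

The gap is 17.7 mm by top-view profiles (board front 0.2878, blade centre 0.3055). Moving that far, then remeasuring.

Run:
```python
from h import *
np.set_printoptions(precision=4,suppress=True)
r=env.move_linear(W(.0527,0.001,.049),[180,0,53.4],rate=.04,max_force=35); env.hold(.5)
s=readout.sense(); print(r,s['t'],(s['tool_pos'][:2]-cen)@u,s['tool_pos'],s['tool_rot'],s['ft_force'],s['gripper_width'],s['grasp_force'])
t=snap('top','pics/top4.png');d=snap('side','pics/side4.png')
K=np.array(t['intrinsics']);R=att(t);e=np.array(t['eye'])
def proj(P):
    q=R.T@(np.array(P)-e); x,y=q[0]/-q[2],-q[1]/-q[2]; f=1+t['k1']*(x*x+y*y); return K[0,0]*x*f+K[0,2],K[1,1]*y*f+K[1,2]
im=t['image'].astype(np.float32); xs=np.arange(.27,.335,.0005)
def prof(y):
    uv=np.float32([proj(W(x,y,.072)) for x in xs]); return cv2.remap(im,uv[:,0].reshape(1,-1),uv[:,1].reshape(1,-1),cv2.INTER_LINEAR)[0]
for y in(-.02,-.01,0,.01,.02):
    p=prof(y); m=p[:,0]-p[:,2]; h=(m[:20].mean()+np.median(m[-30:]))/2; print('front',y,xs[np.where(m>h)[0].max()])
for y in(.05,.053,.056):
    g=prof(y).mean(1)-np.median(prof(y).mean(1)); k=np.where(g>.5*g.max())[0]; print('blade',y,xs[k.min()],xs[k.max()])
a=cv2.resize(t['image'][100:220,140:340],None,fx=2.5,fy=2.5,interpolation=cv2.INTER_CUBIC)
b=cv2.resize(d['image'][170:280,240:440],None,fx=2.5,fy=2.5,interpolation=cv2.INTER_CUBIC)
cv2.imwrite('pics/c5.png',cv2.cvtColor(np.vstack([a,b]),cv2.COLOR_RGB2BGR))
```

```text
False 11.0917 0.04878552270484454 [0.5755 0.1225 0.0508] [179.8471   0.3102  53.2544] [-3.6532 -7.6216 12.5902] 0.058912850806153334 46.16231560707092
front -0.02 0.30550000000000005
front -0.01 0.30550000000000005
front 0 0.30550000000000005
front 0.01 0.30550000000000005
front 0.02 0.30550000000000005
blade 0.05 0.30350000000000005 0.30750000000000005
blade 0.053 0.30350000000000005 0.30700000000000005
blade 0.056 0.30350000000000005 0.30750000000000005
```

View pics/c5.png

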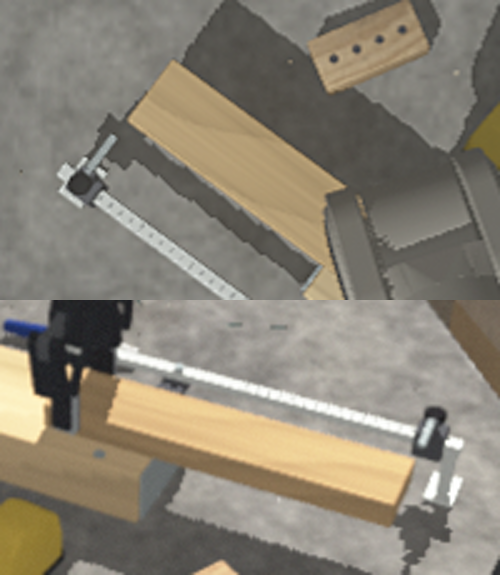

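The front edge (128,121)-(176,62) lies in line with the blade, and the board is level and still gripped with downward push. The blade centre and the board front both measure 0.3055, so I'm handing it in.

```bash
python3 -c "
from h import *
print(sign_off())"
```

```text
the job is handed in; nothing more can be done
None
```

I slid the board out until its far end was level with the pointer (both at x = 0.3055 m in the top view). I then handed the job in with the gripper still holding the tail down flat on the block; no verdict was returned.

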